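# Close the ripening case that holds the cheeses

### The job

Two identical steel ripening cases stand on the table with their sliding top doors left open. Slide the door of the case that has cheeses inside along its track until it is fully closed against the end frame, and leave the empty case's door as it is.

Things in the scene. Friction and masses are not known exactly. Their poses are not given: they have to be found in the camera images.
- cheese_case: Steel case fixed to the table, with four 60 mm flat round cheeses inside, two or more seen through the open gap. Origin: centre of its underside. 170 mm wide (x), 260 mm long along the track (y), 84 mm high at its rails and end frame. +y, level, points along the track in the CLOSING direction, to the end frame.
- cheese_case_door (a joint): its sliding door, in metres: 0 = fully closed against the end frame (hard stop), growing as it opens, to 0.112 at most; starts 0.07 to 0.105. Level track, friction about 3 N, no spring or latch: it stays where it is left. A flat white leaf 152 mm wide, 125 mm long along the track, 6 mm thick, its upper face 78 mm above the table.
- cheese_case_handle (a point): centre of that door's grip bar, 111 mm above the table; moves with the door; axes as the case's. Dark steel bar, level, lying across the track (along x): 70 mm long, 12 mm thick along the track, 14 mm high (104 to 118 mm above the table), on two 12 mm posts on the middle of the leaf, with 56 mm of bare leaf before and behind it along the track.
- empty_case_handle (a point): centre of the same grip bar on the door of the other, identical case, which has no cheese inside, only a bare wire grid; same axes. Its door also stands 0.07 to 0.105 m open and must stay so.

How it is judged:
By the outcome, as a careful person would: the job done as asked, in the order asked, and still so for the second after the job is handed in, with the robot touching nothing.
It also fails if it takes over 32 s, if anything falls off the work surface, if the arm or the gripper's body presses on something with over 40 N, if the wrist force passes 120 N, or if a joint passes its speed limit or range.

### The arm

A 6-joint arm with a two-finger parallel gripper is mounted at the origin on the work surface. World frame = base frame: x ahead of the robot, y to its left, z up, the work surface at z = 0. Lengths are in mm, angles in rad, forces in N, time in s.
With the tool pointing down it reaches from about 275 to 1000 mm from the base axis. Payload 8.4 kg.
Tool frame: the origin (TCP) lies on the centre line of the jaws, within the pads' length; the fingertips stand r.tip_reach ahead of it and the grasp point (between the pads) lies 11 mm behind it (r.tip_reach is the distance from the TCP to the fingertips, in mm); z points along the fingers, y is the line along which they close (so a half turn about z gives the same grasp; the last joint's range is limited). The gripper opens to 85 mm and grips with 20 to 120 N. Pads are 22 mm wide; open, the fingers measure 114 mm over their backs; the gripper's body (76 mm by 85 mm) begins 54 mm behind the grasp point. The pads swing forward as they close: fully open they stand 13 mm farther back than shut.
Start: joints at [1.231, 0.353, 1.633, -0, 1.155, -0.002], TCP at [207.131, 589.682, 239.281] pointing down, gripper open.
Joint ranges: [-2.63, 2.63], [-0.92, 2.1], [0.06, 2.66], [-1.3, 4.44], [0, 2.69], [-3.02, 3.02]. Speed limits (rad/s): [2.22, 2.22, 2.79, 3.14, 3.14, 3.14].

### API

Orientations are given as [roll, pitch, yaw] about the fixed x, y, z axes, in that order (R = Rz(yaw) Ry(pitch) Rx(roll)).
In Python, from rig import r gives the robot as it stands.
- The arm moves only by the tool carry_out, never from a script. Its argument "targets" is a list of rows, each an object with "dp": the shift along the tool's x, y, z in mm, a list of three; "yaw": the turn about the tool's z in degrees. A call has 1 to 12 rows; each row is the pose to reach, as a shift and turn from the pose commanded when the call began, along the tool's axes at that moment; what a row does not reach only later rows make up. A row lasts 1/8 s, in which the tool goes at most 62.5 mm and 10.7 degrees, less where a joint would pass 70% of its speed; a pose out of reach is approached as far as the arm can. A call with a gripper value outside its range is refused whole. "fingers" is the opening, from -1 (shut) to 1 (fully open), so that 0 is half open, set as the call begins (left out, the last holds). The fingers move at their own pace and stop on an object; "grip_force" is the grip in N (left out, the last holds). Time passes only in rows, so rows that repeat a pose let the fingers close. It gives the time, the measured TCP pose, the force, the opening and the grip force at its end, in the units of the state.
- r.sense(): the state, without advancing time (a new reading comes with each control period).
- r.grab_frame(name): name is "scene" or "top"; returns the picture (480x640x3 uint8, red, green, blue); there is no depth.
- r.get_calibration(name): a dict with "fx", "fy", "cx", "cy" (pixels), "rvec" (rotation vector, rad) and "tvec" (3), from world to camera coordinates, as OpenCV has them. Camera axes: x right, y down, z forward; pixel columns grow to the right and rows downward; lengths in mm; the calibration is good to about 2 mm. A picture is of the moment at which its call begins. get_calibration takes no time and is no camera call.
- r.sign_off(): hands the job in; it is judged then, once.
The state is a dict: "clock": time; "qpos": joint angles; "qvel": joint speeds; "joint_efforts": joint torques, N m; "eef_pos": TCP position; "tcp_rot": TCP orientation; "contact_force": force on the tool from outside, world axes, zero at the start; "wrist_torque": the same for the moment, N m; "opening": opening from 0.0 (shut) to 1.0 (fully open); "grasp_force": force on a finger pad.
Only numpy, scipy, OpenCV 4.12 (cv2) and the standard library are available. Lean on these libraries where they do the work, as an engineer would, in place of code of your own. Each camera call takes 0.05 s, during which the arm holds its last target. There are 200 camera calls.

## Working session

There is one attempt and no reset: what is moved stays moved. The work goes in short steps, Python scripts to look and compute and a tool call to move; the robot and the scene stay as the last step left them, time stands still between calls to the robot, and variables do not carry over. Pictures are saved under pics/ and viewed, at most 10 in all, crops included, and the job is handed in when it is done.

Besides the shell and the picture viewer there is one more tool, called after ">>>" as name([rows], argument=value, ...), one row to a line, values as JSON. carry_out: Moves the arm, as the interface text tells. Its arguments: {"type":"object","properties":{"targets":{"type":"array","items":{"type":"object","properties":{"dp":{"type":"array","items":{"type":"number"}},"yaw":{"type":"number"}}}},"fingers":{"type":"number"},"grip_force":{"type":"number"}},"required":["targets"]}

```bash
mkdir -p pics; python3 - <<'E'
from rig import r
import cv2
for n in("scene","top"):
    cv2.imwrite(f"pics/{n}0.png",r.grab_frame(n)[:,:,::-1]); print(n,r.get_calibration(n))
print(r.sense(),r.tip_reach)
E
```

```text
scene {'fx': 618.9138923556837, 'fy': 618.9138923556837, 'cx': 315.5704404611388, 'cy': 244.6860986775112, 'rvec': array([ 1.80598926,  2.00456222, -0.56947479]), 'tvec': array([  19.35643175, -383.42009354, 1223.60954768])}
top {'fx': 512.1591974604701, 'fy': 512.1591974604701, 'cx': 322.85036516381746, 'cy': 243.16524307102523, 'rvec': array([ 2.19561355, -2.19033518,  0.02214197]), 'tvec': array([ 42.59502711, 510.05163573, 955.46771351])}
{'clock': 0.1, 'qpos': array([ 1.23061373e+00,  3.53548755e-01,  1.63407063e+00, -1.09159921e-05,
        1.15519191e+00, -2.42596699e-03]), 'qvel': array([ 0.00053388, -0.00113885, -0.00350519, -0.00079407,  0.00090877,
        0.00016345]), 'joint_efforts': array([-1.29359712e-03, -6.06353331e+01, -3.42821181e+01,  9.65628089e-06,
        3.95106807e-03, -3.17794661e-05]), 'eef_pos': array([206.98555761, 589.28581996, 238.65091657]), 'tcp_rot': array([-3.14037400e+00,  7.02496418e-06,  2.80384045e+00]), 'contact_force': array([-0.07693677,  0.16159152,  0.07858002]), 'wrist_torque': array([ 0.00647022, -0.02136842, -0.02857514]), 'grasp_force': 0.0, 'opening': 0.999853838170563} 8.0
```

View pics/scene0.png

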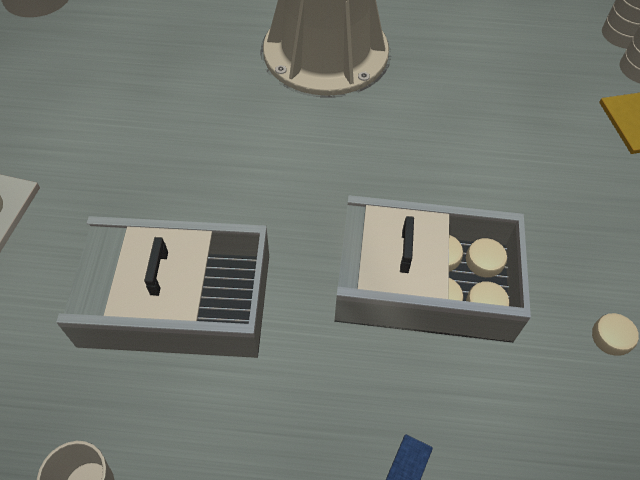

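View pics/top0.png

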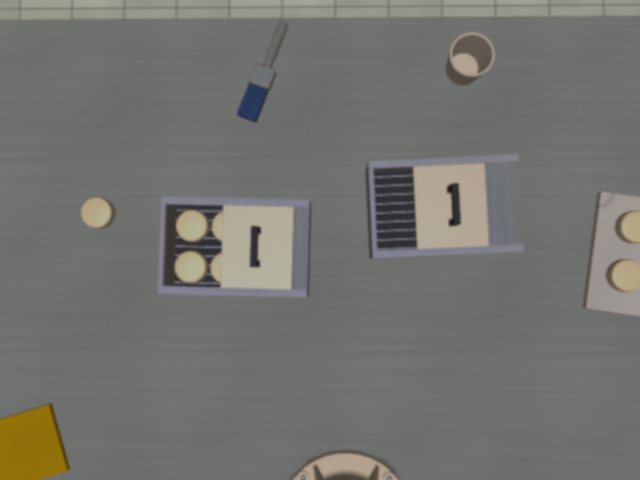

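The top picture shows the cheese case on the left: handle bar at about (255,246), case corners (162,198), (309,200), (159,293) and (307,296), end frame on the left. The empty case is on the right, with its handle at (455,204).

```bash
cat > h.py <<'E'
from rig import r
import numpy as np, cv2
def bp(n,uv,z):
    c=r.get_calibration(n); R=cv2.Rodrigues(c["rvec"])[0]; t=np.array(c["tvec"])
    d=R.T@np.array([(uv[0]-c["cx"])/c["fx"],(uv[1]-c["cy"])/c["fy"],1]); o=-R.T@t
    return (o+d*(z-o[2])/d[2])
def px(n,p):
    c=r.get_calibration(n); R=cv2.Rodrigues(c["rvec"])[0]
    q=R@np.array(p)+c["tvec"]; return np.array([c["fx"]*q[0]/q[2]+c["cx"],c["fy"]*q[1]/q[2]+c["cy"]])
E
python3 - <<'E'
from h import *
im=cv2.imread("pics/top0.png")[185:305,150:320]
cv2.imwrite("pics/c0.png",cv2.resize(im,None,fx=4.5,fy=4.5,interpolation=cv2.INTER_CUBIC))
im=cv2.imread("pics/scene0.png")[190:345,330:535]
cv2.imwrite("pics/c1.png",cv2.resize(im,None,fx=3.8,fy=3.8,interpolation=cv2.INTER_CUBIC))
for p in [(162,198),(309,200),(159,293),(307,296)]: print(bp("top",p,84)[:2].round(1))
print(bp("top",(255,246),118).round(1))
E
```

```text
[586.  325.4]
[582.6  66.9]
[419.5 328.2]
[415.3  69.7]
[500.8 155.7 118. ]
```

View pics/c0.png

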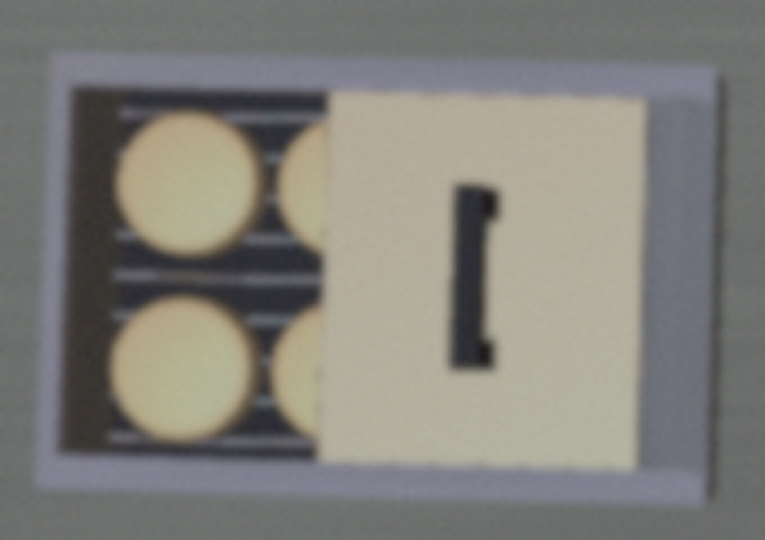

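View pics/c1.png

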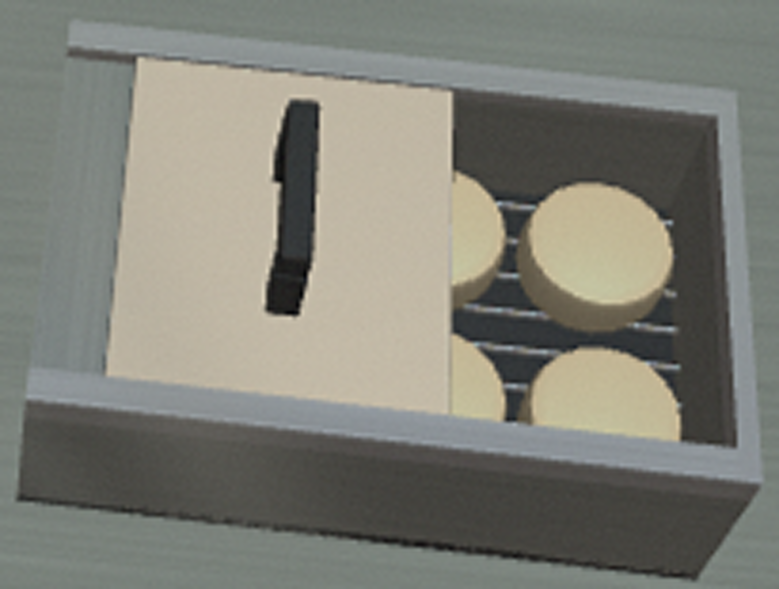

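The crops show the bar's top face centred at (254.2,246.8) in top and (409.1,237.6) in scene. In the top crop the leading door edge is at x≈324 and the frame's inner edge at x≈67.

```bash
python3 - <<'E'
from h import *
g=lambda x,y:(150+x/4.5,185+y/4.5); s=lambda x,y:(330+x/3.8,190+y/3.8)
print("bar",bp("top",g(469,278),118),bp("scene",s(300.5,181),118))
print("bar ends",[bp("top",g(*p),118)[:2].round(1) for p in[(471,186),(467,369)]])
print("door edge",bp("top",g(328,95),78)[:2],bp("top",g(319,462),78)[:2],bp("scene",s(452,250),78)[:2])
print("door rear",bp("top",g(646,100),78)[:2],bp("top",g(637,468),78)[:2])
print("frame in",bp("top",g(74,88),84)[:2],bp("top",g(60,452),84)[:2],bp("scene",s(727,280),84)[:2])
a=[(50,52),(718,66),(708,503),(38,488)]
print("outer",[bp("top",g(*p),84)[:2].round(1) for p in a])
b=[(738,92),(760,482),(28,402),(70,22)]
print("outer sc",[bp("scene",s(*p),84)[:2].round(1) for p in b])
S=r.sense();th=S["tcp_rot"][2];print(S["eef_pos"],th)
E
```

```text
bar [499.49229839 157.03888182 118.        ] [502.71793755 158.89951459 118.        ]
bar ends [array([533.9, 156.6]), array([465.6, 157.5])]
door edge [572.39650573 219.14484779] [428.87681546 221.18608094] [500.84045586 221.09683205]
door rear [570.52528834  94.30883562] [427.00243003  97.09845208]
frame in [574.39943437 317.38378895] [432.67272973 320.77844226] [506.73394802 320.96239232]
outer [array([588.5, 327. ]), array([583.1,  65.9]), array([413.9,  69.1]), array([418.7, 329.2])]
outer sc [array([420.3, 331.8]), array([588.8, 326.2]), array([584.8,  68.3]), array([414.8,  71. ])]
[206.98555761 589.28581996 238.65091657] 2.8038404463090907
```

>>> carry_out([
  {"dp":[-17,-12,2],"yaw":-1},
  {"dp":[-46,-34,6],"yaw":-2},
  {"dp":[-84,-62,12],"yaw":-4},
  {"dp":[-130,-96,18],"yaw":-6},
  {"dp":[-177,-130,25],"yaw":-8},
  {"dp":[-223,-164,31],"yaw":-10},
  {"dp":[-269,-198,38],"yaw":-12},
  {"dp":[-315,-232,44],"yaw":-14},
  {"dp":[-357,-263,50],"yaw":-16},
  {"dp":[-391,-288,55],"yaw":-17.5},
  {"dp":[-412,-304,58],"yaw":-18.3},
  {"dp":[-420,-310,59],"yaw":-18.3},
], fingers=1)

```text
clock: 1.6
eef_pos: [501.0, 156.8, 179.9]
tcp_rot: [-3.141, -0.001, 3.121]
contact_force: [0.3, -0.4, 0.3]
opening: 1.0
grasp_force: 0.0
```

>>> carry_out([
  {"dp":[0,0,0]},
  {"dp":[0,0,0]},
])

```text
schema error: expected keys dp, yaw
```

```bash
python3 - <<'E'
from h import *
S=r.sense();print(S["clock"],S["eef_pos"],S["tcp_rot"],S["contact_force"])
cv2.imwrite("pics/s1.png",cv2.resize(r.grab_frame("scene")[130:350,300:560,::-1],None,fx=2.7,fy=2.7,interpolation=cv2.INTER_CUBIC))
E
```

```text
1.6 [501.0204284  156.79179363 179.86494806] [-3.14132921e+00 -6.54757188e-04  3.12125826e+00] [ 0.34138979 -0.42244341  0.27347272]
```

View pics/s1.png

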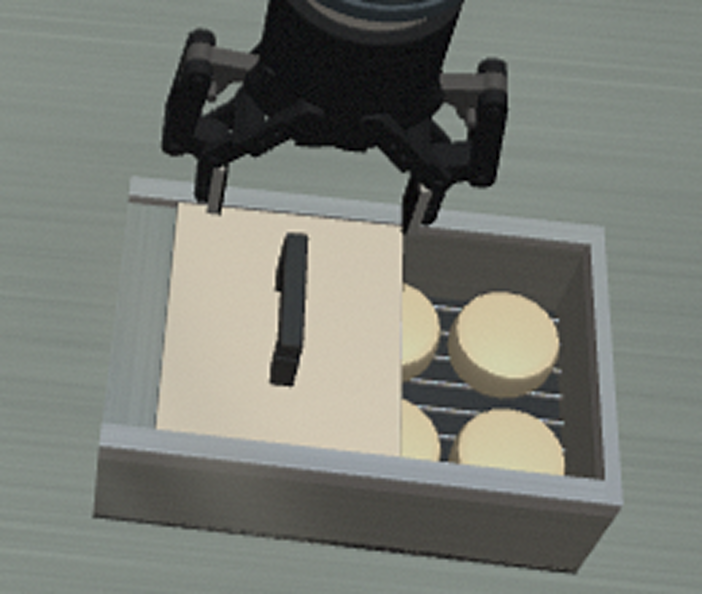

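The crop shows the open jaws straddling the bar from above, at columns 215 and 420 with the bar at 290. I'll lower them onto it.

>>> carry_out([
  {"dp":[0,1,15],"yaw":0},
  {"dp":[0,1,35],"yaw":0},
  {"dp":[0,1,55],"yaw":0},
  {"dp":[0,1,70],"yaw":0},
  {"dp":[0,1,78],"yaw":0},
  {"dp":[0,1,80],"yaw":0},
  {"dp":[0,1,80],"yaw":0},
])

```text
clock: 2.52
eef_pos: [500.9, 159.2, 100.6]
tcp_rot: [3.141, 0.0, 3.123]
contact_force: [0.3, -0.0, -0.2]
opening: 0.998
grasp_force: 0.0
```

>>> carry_out([
  {"dp":[0,0,0],"yaw":0},
  {"dp":[0,0,0],"yaw":0},
  {"dp":[0,0,0],"yaw":0},
  {"dp":[0,0,0],"yaw":0},
  {"dp":[0,0,0],"yaw":0},
  {"dp":[0,0,0],"yaw":0},
  {"dp":[0,0,0],"yaw":0},
  {"dp":[0,0,0],"yaw":0},
], fingers=-1, grip_force=30)

```text
clock: 3.52
eef_pos: [500.7, 159.0, 100.4]
tcp_rot: [-3.142, 0.0, 3.123]
contact_force: [-1.2, -0.8, 5.6]
opening: 0.132
grasp_force: 32.1
```

Gripped, with the opening matching a bar about 12 mm thick. Next I'll slide it 88 mm along the track.

>>> carry_out([
  {"dp":[0,4,0],"yaw":0},
  {"dp":[0,12,0],"yaw":0},
  {"dp":[0,22,0],"yaw":0},
  {"dp":[0,32,0],"yaw":0},
  {"dp":[0,42,0],"yaw":0},
  {"dp":[0,52,0],"yaw":0},
  {"dp":[0,62,0],"yaw":0},
  {"dp":[0,72,0],"yaw":0},
  {"dp":[0,80,0],"yaw":0},
  {"dp":[0,85,0],"yaw":0},
  {"dp":[0,88,0],"yaw":0},
  {"dp":[0,88,0],"yaw":0},
])

```text
clock: 5.03
eef_pos: [502.7, 247.5, 100.5]
tcp_rot: [3.141, 0.001, 3.123]
contact_force: [1.4, 0.7, 3.7]
opening: 0.137
grasp_force: 32.0
```

>>> carry_out([
  {"dp":[0,1,0],"yaw":0},
  {"dp":[0,2,0],"yaw":0},
  {"dp":[0,3,0],"yaw":0},
  {"dp":[0,4,0],"yaw":0},
  {"dp":[0,5,0],"yaw":0},
  {"dp":[0,6,0],"yaw":0},
  {"dp":[0,6,0],"yaw":0},
])

```text
clock: 5.9
eef_pos: [502.8, 252.8, 100.5]
tcp_rot: [-3.142, 0.001, 3.123]
contact_force: [1.4, -3.2, 5.0]
opening: 0.132
grasp_force: 32.1
```

>>> carry_out([
  {"dp":[0,0.7,0],"yaw":0},
  {"dp":[0,1.3,0],"yaw":0},
  {"dp":[0,2,0],"yaw":0},
  {"dp":[0,2.5,0],"yaw":0},
  {"dp":[0,3,0],"yaw":0},
  {"dp":[0,3,0],"yaw":0},
])

```text
clock: 6.65
eef_pos: [502.9, 255.8, 100.4]
tcp_rot: [-3.142, 0.001, 3.123]
contact_force: [1.2, -3.1, 5.2]
opening: 0.129
grasp_force: 32.1
```

>>> carry_out([
  {"dp":[0,0.5,0],"yaw":0},
  {"dp":[0,1,0],"yaw":0},
  {"dp":[0,1.5,0],"yaw":0},
  {"dp":[0,2,0],"yaw":0},
  {"dp":[0,2,0],"yaw":0},
])

```text
clock: 7.28
eef_pos: [502.9, 257.8, 100.5]
tcp_rot: [-3.141, 0.001, 3.123]
contact_force: [1.4, -2.3, 6.0]
opening: 0.132
grasp_force: 32.1
```

>>> carry_out([
  {"dp":[0,0.5,0],"yaw":0},
  {"dp":[0,1,0],"yaw":0},
  {"dp":[0,1.5,0],"yaw":0},
  {"dp":[0,2,0],"yaw":0},
  {"dp":[0,2,0],"yaw":0},
])

```text
clock: 7.9
eef_pos: [502.9, 258.2, 100.5]
tcp_rot: [-3.139, 0.0, 3.124]
contact_force: [2.8, -12.1, 8.4]
opening: 0.136
grasp_force: 32.5
```

>>> carry_out([
  {"dp":[0,0.5,0],"yaw":0},
  {"dp":[0,1,0],"yaw":0},
  {"dp":[0,1.5,0],"yaw":0},
  {"dp":[0,2,0],"yaw":0},
  {"dp":[0,2,0],"yaw":0},
])

```text
clock: 8.52
eef_pos: [502.8, 258.3, 100.4]
tcp_rot: [-3.136, -0.0, 3.124]
contact_force: [3.8, -23.3, 12.2]
opening: 0.135
grasp_force: 33.1
```

The door is at the hard stop: the tool holds at y = 258.3 while the force climbs. I'll ease off the push, then release.

>>> carry_out([
  {"dp":[0,-1,0],"yaw":0},
  {"dp":[0,-2,0],"yaw":0},
  {"dp":[0,-2.5,0],"yaw":0},
  {"dp":[0,-2.5,0],"yaw":0},
])

```text
clock: 9.02
eef_pos: [502.9, 258.1, 100.5]
tcp_rot: [-3.14, 0.0, 3.123]
contact_force: [1.0, -9.6, 8.0]
opening: 0.133
grasp_force: 32.5
```

>>> carry_out([
  {"dp":[0,0,0],"yaw":0},
  {"dp":[0,0,0],"yaw":0},
  {"dp":[0,0,0],"yaw":0},
  {"dp":[0,0,0],"yaw":0},
  {"dp":[0,0,0],"yaw":0},
  {"dp":[0,0,0],"yaw":0},
  {"dp":[0,0,0],"yaw":0},
  {"dp":[0,0,0],"yaw":0},
], fingers=1)

```text
clock: 10.02
eef_pos: [502.6, 259.5, 100.3]
tcp_rot: [3.142, 0.0, 3.123]
contact_force: [1.0, 1.1, 0.9]
opening: 1.003
grasp_force: 0.0
```

>>> carry_out([
  {"dp":[0,0,-5],"yaw":0},
  {"dp":[0,0,-15],"yaw":0},
  {"dp":[0,0,-35],"yaw":0},
  {"dp":[0,0,-60],"yaw":0},
  {"dp":[0,0,-85],"yaw":0},
  {"dp":[-20,0,-105],"yaw":0},
  {"dp":[50,0,-120],"yaw":0},
  {"dp":[80,0,-130],"yaw":0},
  {"dp":[100,0,-130],"yaw":0},
  {"dp":[100,0,-130],"yaw":0},
])

```text
clock: 11.28
eef_pos: [402.1, 261.5, 230.7]
tcp_rot: [3.141, 0.001, 3.124]
contact_force: [0.1, -0.5, -0.6]
opening: 0.999
grasp_force: 0.0
```

```bash
python3 - <<'E'
from h import *
S=r.sense();print(S["clock"],S["eef_pos"],S["contact_force"])
cv2.imwrite("pics/s2.png",r.grab_frame("scene")[:,:,::-1])
E
```

```text
11.275 [402.05233736 261.48161285 230.68588282] [ 0.05855418 -0.53158446 -0.64888618]
```

View pics/s2.png

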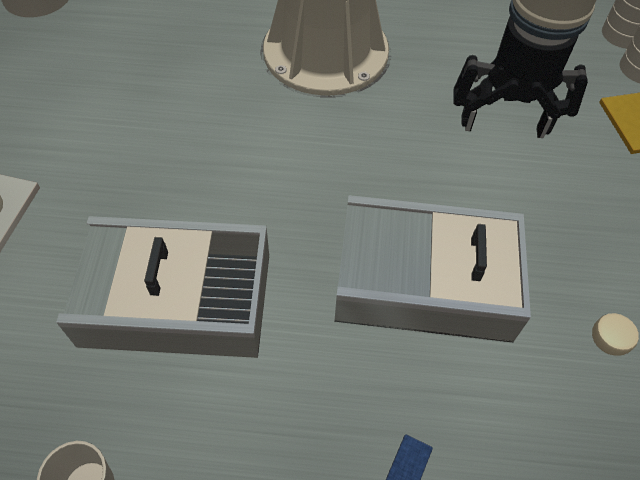

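The picture shows the cheese-case door flush against the end frame (edge at column ≈521). The empty case's door hasn't moved (handle at (156,266)), and the arm is clear.

```bash
python3 -c "
from rig import r
print(r.sign_off())"
```

```text
the job is handed in; nothing more can be done
None
```

The cheese case's door is fully closed against its end frame, the empty case's door was left as it stood, and the job is handed in at about 11 s on the robot's clock.

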